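Mix a standard on the vortex mixer and hold it poised over its well

TASK

Pick up the yellow-capped standard bottle, press it upright down into the rubber cup of the vortex mixer until the cup is fully depressed, and keep it fully down for two seconds to mix it. Then lift it over the glassware, without disturbing anything, to the tempering block and bring it upright and centred over the one empty well, its base about a centimetre above the mouth. The timed start has not been called yet, so it must not touch the block or go into the well: finish while still holding the bottle there, motionless.

Things in the scene. Friction and masses are not known exactly. Their poses are not given: they have to be found in the camera images.
- yellow_bottle_mid (a point): Centre (half-way up, on the axis) of the bottle to be handled: white plastic screw-cap bottle with a YELLOW cap, body a round cylinder 37 mm in diameter, 88 mm tall (its base lies 44 mm below this point; shoulder from about 70 mm up, cap 29 mm wide). About 60 g, loose, standing upright on the worktop. z is its axis, up.
- yellow_base (a point): Centre of the underside of the yellow-capped bottle; z is its axis, up.
- cup_floor (a point): Centre of the inner floor of the black rubber cup on top of the vortex mixer (white box 150 x 108 mm, fixed, black knob on its near face). The bottle's base goes onto this floor. Cup: inside 44 mm wide at the floor and 50 mm at the rim, 60 mm outside; rim 15 mm above this point. Undepressed, the point is 96 mm above the worktop; it moves with the cup.
- mixer_cup (a joint): Straight downward travel of the mixer's cup: 0 as it stands, 0.006 (6 mm) fully depressed, against a solid stop. It begins to move at about 3 N and is fully down at about 9 N; it springs back when released.
- well_mouth (a point): Centre of the mouth of the EMPTY well of the tempering block (grey casing 130 x 240 mm, fixed, sloped console on its near side), in its flat aluminium top face, 86 mm above the worktop. Three round wells in a row, 43 mm wide, 45 mm deep, 70 mm apart; this is the end one on the robot's left, the others hold bottles. x to the back of the casing, y along the row away from the bottles, z up.
- white_bottle_mid (a point): Centre (half-way up) of the white-capped bottle, same size as the yellow one, standing in one of the two filled wells (its top 43 mm above the block's face). Leave alone.
- green_bottle_mid (a point): Centre (half-way up) of the green-capped bottle, same size, in the other filled well. Leave alone.
- small_flask_mid (a point): Centre (half-way up) of the smaller glass volumetric flask, 49 mm in diameter, 167 mm tall, loose, between mixer and block. Leave alone.
- big_flask_mid (a point): Centre (half-way up) of the larger glass volumetric flask, 60 mm in diameter, 197 mm tall, loose, between mixer and block. Leave alone.
- tall_cylinder_mid (a point): Centre (half-way up) of the clear measuring cylinder on a blue foot, 63 mm wide, 197 mm tall, loose, between mixer and block. Leave alone.
- amber_bottle_mid (a point): Centre (half-way up) of the amber dropper bottle with black cap, 30 mm in diameter, 75 mm tall, loose, near the yellow-capped bottle. Leave alone.
- rinse: Blue rinse bottle, 84 mm in diameter, 215 mm tall, at the back right, fixed; origin at the centre of its underside. An obstacle only.
- wash: White wash bottle with red cap and bent spout, 67 x 110 mm, 204 mm tall, at the near right, fixed; origin at the centre of its underside. An obstacle only.
- tips: Blue pipette tip box with clear lid, 92 x 122 mm, 78 mm tall, behind the mixer, fixed; origin at the centre of its underside. An obstacle only.
- small_beaker_mid (a point): Centre (half-way up) of the small glass beaker, 50 mm wide, 56 mm tall, loose, near the yellow-capped bottle. Leave alone.
Things that resemble listed ones, but are neither listed nor needed, are in the scene too. Several things look just like the part that bears amber_bottle_mid: the one meant starts nearest to the robot's base.

How it is judged:
By the outcome, as a careful person would: the job done as asked, in the order asked, and still so for the second after the job is handed in, while the arm keeps its last pose, push and grip.
It also fails if it takes over 61 s, if anything falls off the work surface, if the arm or the gripper's body presses on something with over 40 N, if the wrist force passes 120 N, or if a joint passes its speed limit or range.

ROBOT

A 6-joint arm with a two-finger parallel gripper is mounted at the origin on the work surface; the furniture and walls round the work are solid. World frame = base frame: x ahead of the robot, y to its left, z up, the work surface at z = 0. Lengths are in m, angles in degrees, forces in N, time in s.
With the tool pointing down it reaches from about 0.35 to 0.8 m from the base axis. Payload 7.3 kg.
Tool frame: the origin (TCP) lies on the centre line of the jaws, within the pads' length; the fingertips stand 14 mm ahead of it and the grasp point (between the pads) lies 5 mm behind it; z points along the fingers, y is the direction in which the jaws open and shut (so a half turn about z gives the same grasp; the last joint's range is limited). The gripper opens to 85 mm and grips with 20 to 120 N. Pads are 22 mm wide; open, the fingers measure 114 mm over their backs; the gripper's body (76 mm by 85 mm) begins 54 mm behind the grasp point. The pads swing forward as they close: fully open they stand 13 mm farther back than shut.
Start: joints at [59.244, 19.595, 87.324, -0, 73.075, -8.365], TCP at [0.2, 0.485, 0.245] pointing down, gripper open.
Joint ranges: [-145.02, 145.02], [-44.19, 115.74], [2.07, 154.8], [-57.11, 237.11], [16.16, 152.29], [-177.93, 177.93]. Speed limits (degrees/s): [147.25, 147.25, 180, 180, 180, 180].

INTERFACE

Orientations are given as a 3x3 rotation matrix whose columns are the frame's x, y, z axes.
In Python, from rig import arm, vision gives the robot as it stands. The module is installed in compiled form; this text tells all that it offers.
- The arm moves only by the shell command python3 -m pendant 'ROWS' [FORCE]. ROWS is JSON, a list of rows, each an object with "grip": the closure, from 0 (fully open) to 1 (shut); "offset": the shift along the tool's x, y, z in cm, a list of three; "delta_rot": the turn, a rotation vector about the tool's x, y, z in rad, a list of three. A call has 1 to 8 rows; each row is the pose to reach, as a shift and turn from the pose commanded when the call began, along the tool's axes at that moment; what a row does not reach only later rows make up. A row lasts 1/12 s, in which the tool goes at most 41.7 mm and 7.16 degrees, less where a joint would pass 70% of its speed; a pose out of reach is approached as far as the arm can. A call with a gripper value outside its range is refused whole. The fingers move at their own pace and stop on an object; FORCE is the grip in N (left out, the last holds). Time passes only in rows, so rows that repeat a pose let the fingers close. It gives the time, the measured TCP pose, the force and the opening at its end, in the units of the state.
- arm.read_state(): the state, without advancing time (a new reading comes with each control period).
- vision.grab_frame(name): name is "side" or "top" or "wrist"; returns a dict with "image" (420x560x3 uint8, blue, green, red), "mtx" (3x3 intrinsics, pixels), "rvec" (rotation vector, rad) and "tvec" (3), from world to camera coordinates, as OpenCV has them. Camera axes: x right, y down, z forward; pixel columns grow to the right and rows downward; lengths in m; the calibration is good to about 2 mm. A picture is of the moment at which its call begins. There is no depth.
- arm.hand_in(): hands the job in, once; it reports no verdict.
Trained networks look in the newest picture that a camera, given by its name, has taken for a name from the list of things; names that differ only in an ending like _2 or _b are one class to them, and where a whole thing is asked for, a point or a joint stands for the part that bears it (a point fixed in the world has none). Each returns a list of dicts, best first, with "confidence" (0 to 1); they miss things now and then, are a little off and sometimes report something else, mostly with a low value. They report only what shows in the picture. A call takes as long as a camera call. They do not tell look-alikes from the thing itself.
- vision.boxes_of(query, camera): "location" ([column, row] in pixels, amid what is visible of it).
The state is a dict: "clock": time; "qpos": joint angles; "qvel": joint speeds; "effort": joint torques, N m; "tool_pos": TCP position; "ee_rot": TCP orientation; "wrist_force": force on the tool from outside, world axes, zero at the start; "ft_torque": the same for the moment, N m; "finger_gap": finger opening in m.
Only numpy, scipy, OpenCV 4.12 (cv2) and the standard library are available. Lean on these libraries where they do the work, as an engineer would, in place of code of your own. Each camera call takes 0.05 s, during which the arm holds its last target.

## Working session

There is one attempt and no reset: what is moved stays moved. The work goes in short steps, Python scripts to look and compute and a shell command to move; the robot and the scene stay as the last step left them, time stands still between calls to the robot, and variables do not carry over. Pictures are saved under pics/ and viewed, and the job is handed in when it is done.

```bash
mkdir -p pics; cat > h.py <<'E'
import numpy as np, cv2
from rig import arm, vision
def cam(f):
    R,_=cv2.Rodrigues(np.array(f["rvec"],float)); return np.array(f["mtx"],float),R,np.array(f["tvec"],float).reshape(3)
def onplane(f,uv,z):
    K,R,t=cam(f); d=R.T@np.linalg.solve(K,[uv[0],uv[1],1]); c=-R.T@t
    return c+d*(z-c[2])/d[2]
def proj(f,p):
    K,R,t=cam(f); q=K@(R@np.array(p,float)+t); return q[:2]/q[2]
E
python3 - <<'E'
from h import *
s=arm.read_state(); print({k:np.round(v,3).tolist() for k,v in s.items()})
for n in("side","top","wrist"):
    f=vision.grab_frame(n); cv2.imwrite(f"pics/{n}0.png",f["image"]); K,R,t=cam(f); print(n,-R.T@t, K[0,0])
E
```

```text
{'clock': 0.0, 'qpos': [59.243, 19.637, 87.378, -0.0, 73.075, -8.367], 'qvel': [-0.001, 0.064, -0.016, -0.047, -0.052, 0.077], 'effort': [-0.0, -43.366, -24.601, -0.0, 0.008, 0.0], 'tool_pos': [0.2, 0.485, 0.245], 'ee_rot': [[-0.925, 0.381, -0.001], [0.381, 0.925, -0.001], [0.0, -0.002, -1.0]], 'wrist_force': [-0.621, 0.315, -0.076], 'ft_torque': [-0.035, -0.006, -0.021], 'finger_gap': 0.085}
side [-0.21184108  0.76182124  0.82570307] 539.0935988422784
top [ 0.38537668 -0.03775862  1.10735778] 443.5899283276296
wrist [0.1247546  0.51651448 0.3726313 ] 300.96945584461264
```

View pics/side0.png

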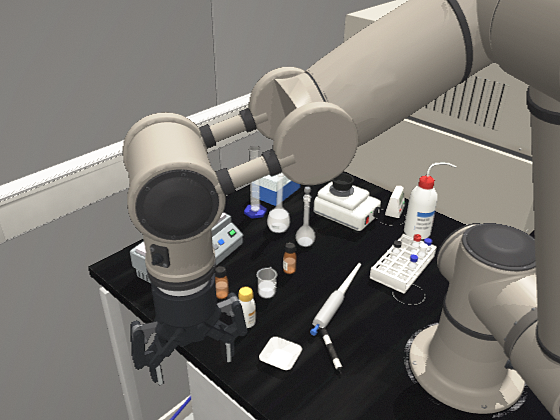

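View pics/top0.png

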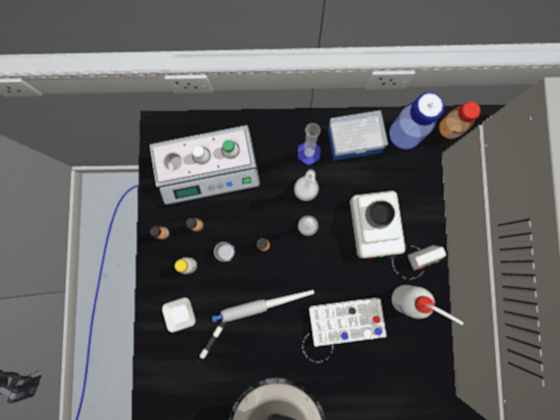

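View pics/wrist0.png

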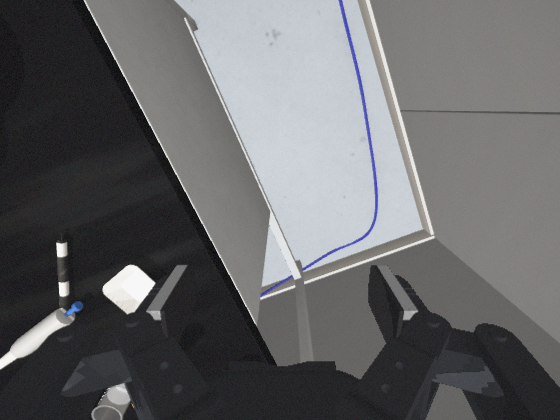

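The top view shows the yellow cap at (182,266), two amber bottles at (158,232) and (195,224) with a third at (263,244), and the beaker at (225,252). The block is at (205,165) with its empty well at (172,161). The mixer cup is at (380,214), the flasks at (308,225) and (306,187), and the cylinder at (310,145). Only one bottle has a yellow cap.

```bash
python3 - <<'E'
from h import *
F={}
for n in("side","top"):
    F[n]=vision.grab_frame(n)
names={"yellow_bottle_mid":.044,"yellow_base":0,"cup_floor":.096,"well_mouth":.086,"white_bottle_mid":.085,"green_bottle_mid":.085,"small_flask_mid":.083,"big_flask_mid":.098,"tall_cylinder_mid":.098,"amber_bottle_mid":.037,"small_beaker_mid":.028,"rinse":.107,"wash":.102,"tips":.039}
for q,z in names.items():
    for n in F:
        for d in vision.boxes_of(q,n)[:4]:
            if d["confidence"]<.25: continue
            print(q,n,np.round(d["confidence"],2),np.round(d["location"]),onplane(F[n],d["location"],z).round(3)[:2])
print('cap top',onplane(F["top"],(181,266),.088), onplane(F["side"],(246,292),.088))
im=F["top"]["image"]
cv2.imwrite("pics/crops.png",np.hstack([cv2.resize(im[120:290,140:270],None,fx=3,fy=3,interpolation=2),cv2.resize(im[120:290,290:420],None,fx=3,fy=3,interpolation=2)]))
im=F["side"]["image"]
cv2.imwrite("pics/crops2.png",cv2.resize(im[150:350,120:400],None,fx=2.8,fy=2.8,interpolation=2))
E
```

```text
yellow_bottle_mid side 0.58 [248. 306.] [0.384 0.207]
yellow_bottle_mid top 0.69 [186. 265.] [0.388 0.212]
yellow_base side 0.68 [246. 306.] [0.42 0.18]
yellow_base side 0.6 [272. 190.] [ 0.714 -0.207]
yellow_base side 0.47 [217. 244.] [0.633 0.076]
yellow_base top 0.8 [189. 269.] [0.378 0.215]
cup_floor side 0.87 [343. 181.] [ 0.503 -0.258]
cup_floor top 0.65 [381. 214.] [ 0.498 -0.246]
well_mouth side 0.66 [221. 242.] [0.544 0.138]
well_mouth side 0.46 [342. 184.] [ 0.505 -0.258]
well_mouth top 0.66 [203. 166.] [0.62  0.166]
white_bottle_mid top 0.6 [262. 245.] [0.431 0.027]
white_bottle_mid top 0.55 [200. 157.] [0.64  0.172]
green_bottle_mid side 0.27 [268. 283.] [0.371 0.162]
green_bottle_mid top 0.58 [228. 150.] [0.657 0.107]
small_flask_mid side 0.8 [304. 231.] [ 0.439 -0.029]
small_flask_mid top 0.59 [310. 226.] [ 0.473 -0.085]
small_flask_mid top 0.41 [378. 215.] [ 0.497 -0.242]
big_flask_mid side 0.72 [277. 219.] [ 0.504 -0.005]
big_flask_mid top 0.77 [307. 188.] [ 0.559 -0.078]
big_flask_mid top 0.66 [416. 302.] [ 0.3   -0.316]
tall_cylinder_mid side 0.96 [251. 198.] [ 0.616 -0.028]
tall_cylinder_mid side 0.6 [305. 227.] [ 0.436 -0.027]
amber_bottle_mid side 0.91 [287. 260.] [0.432 0.035]
amber_bottle_mid side 0.8 [221. 282.] [0.484 0.193]
amber_bottle_mid side 0.38 [344. 180.] [ 0.561 -0.344]
amber_bottle_mid top 0.71 [195. 223.] [0.488 0.193]
amber_bottle_mid top 0.7 [159. 235.] [0.461 0.281]
small_beaker_mid side 0.64 [266. 283.] [0.42  0.119]
small_beaker_mid top 0.64 [223. 251.] [0.42  0.126]
rinse top 0.82 [418. 121.] [ 0.712 -0.338]
rinse top 0.36 [188. 267.] [0.384 0.193]
wash side 0.94 [420. 209.] [ 0.279 -0.274]
wash top 0.89 [415. 302.] [ 0.3   -0.312]
tips side 0.96 [275. 188.] [ 0.67  -0.172]
tips top 0.75 [357. 131.] [ 0.711 -0.206]
tips top 0.44 [263. 246.] [0.431 0.027]
cap top [0.38534559 0.21296629 0.088     ] [0.38204106 0.21394037 0.088     ]
```

View pics/crops.png

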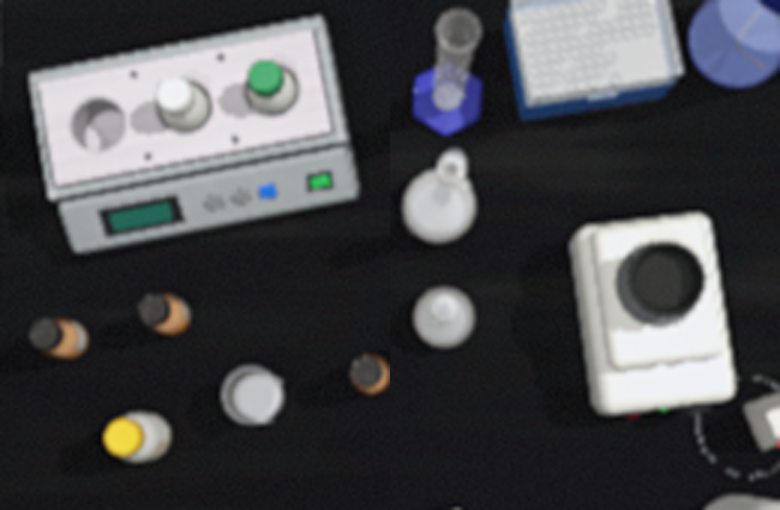

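View pics/crops2.png

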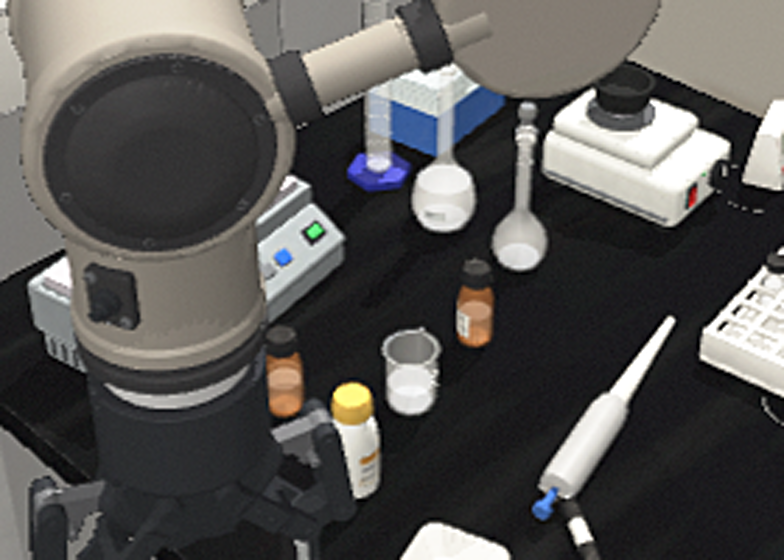

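Crop shows one yellow-capped bottle (crop (125,437), i.e. pixel (182,266)). The lookalike bottles, white- and green-capped, stand in the block and the ambers have black caps, so the choice is clear. Next I'll refine the targets by fitting.

```bash
python3 - <<'E'
from h import *
F={n:vision.grab_frame(n) for n in("side","top")}
t=F["top"]
# cap yellow centroid in both
for n in F:
    hsv=cv2.cvtColor(F[n]["image"],cv2.COLOR_BGR2HSV)
    m=cv2.inRange(hsv,(20,120,90),(35,255,255)); k,l,s,c=cv2.connectedComponentsWithStats(m)
    for i in range(1,k):
        if s[i,4]>40: print(n,s[i],c[i],onplane(F[n],c[i],.083 if n=="top" else .079).round(4))
def p(cx,cy): return (140+cx/3-1/3,120+cy/3-1/3) if cx<390 else (290+(cx-390)/3-1/3,120+cy/3-1/3)
print("cup rim",onplane(t,p(660,283),.111))
print("cup side",onplane(F["side"],(120+625/2.8,150+85/2.8),.111))
w=onplane(t,p(98,124),.086);a=onplane(t,p(175,97),.129);b=onplane(t,p(266,78),.129)
print("well",w,a,b,np.linalg.norm(w[:2]-a[:2]),np.linalg.norm(a[:2]-b[:2]), 2*a-b)
# casing top face corners of pink plate -> lines
for q in((40,75),(310,25),(330,135),(55,187)): print(onplane(t,p(*q),.086).round(4))
# well overlay check
im=t["image"].copy()
big=cv2.resize(im,None,fx=4,fy=4,interpolation=2)
def circ(c,r,z,col):
    pts=[proj(t,(c[0]+r*np.cos(x),c[1]+r*np.sin(x),z))*4+1.5 for x in np.linspace(0,6.3,60)]
    cv2.polylines(big,[np.int32(pts)],True,col,1)
circ(w,.0215,.086,(0,0,255)); c=onplane(t,p(660,283),.111); circ(c,.025,.111,(0,255,0)); circ(c,.030,.111,(0,0,255))
circ((.3855,.2125),.0145,.088,(255,0,0)); circ((.3855,.2125),.0185,0,(255,0,255))
cv2.imwrite("pics/ov1.png",np.hstack([big[560:1120,620:900],big[740:1120,1430:1630] if 0 else np.vstack([big[760:1000,1400:1660],big[560:880,1400:1660]*0])]))
E
```

```text
side [238 287  15  15 131] [245.00763359 295.0610687 ] [0.3842 0.2149 0.079 ]
top [174 259  14  14 139] [180.28057554 265.25179856] [0.3871 0.2159 0.083 ]
cup rim [ 0.49638798 -0.2399432   0.111     ]
cup side [ 0.48956156 -0.24032009  0.111     ]
well [0.63204046 0.2383639  0.086     ] [0.64158373 0.16856471 0.129     ] [0.65515878 0.09957371 0.129     ] 0.07044856267488167 0.07031387353162845 [0.62800867 0.23755572 0.129     ]
[0.6725 0.2854 0.086 ]
[0.7096 0.0708 0.086 ]
[0.6202 0.0551 0.086 ]
[0.5821 0.2713 0.086 ]
```

View pics/ov1.png

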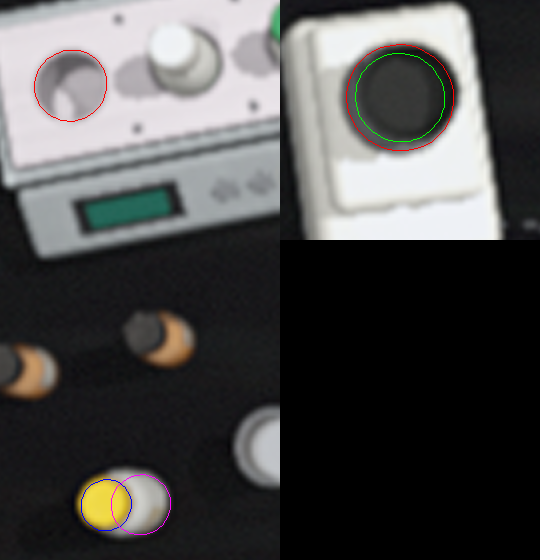

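```bash
python3 -m pendant '[{"grip":0,"offset":[-2,-1.3,0],"delta_rot":[0,0,-0.04]},{"grip":0,"offset":[-5,-3.3,0],"delta_rot":[0,0,-0.09]},{"grip":0,"offset":[-8,-5.3,0],"delta_rot":[0,0,-0.15]},{"grip":0,"offset":[-11,-7.2,0],"delta_rot":[0,0,-0.21]},{"grip":0,"offset":[-14,-9.2,0],"delta_rot":[0,0,-0.27]},{"grip":0,"offset":[-17,-11.1,0],"delta_rot":[0,0,-0.33]},{"grip":0,"offset":[-19.5,-12.8,0],"delta_rot":[0,0,-0.38]},{"grip":0,"offset":[-20.5,-13.5,0],"delta_rot":[0,0,-0.391]}]' 40; python3 - <<'E'
from h import *
s=arm.read_state();print(s["tool_pos"],s["ee_rot"])
R=np.array(s["ee_rot"]); print(R.T@(np.array([.3855,.2135,.245])-s["tool_pos"])*100)
E
```

```text
clock: 2.42
tool_pos: [0.3398, 0.2799, 0.2455]
ee_rot: [[-1.0, -0.0, 0.001], [-0.0, 1.0, -0.001], [-0.001, -0.001, -1.0]]
wrist_force: [-0.5, 0.7, 0.7]
finger_gap: 0.0855
[0.33977227 0.27987565 0.24548786] [[-9.99999438e-01 -3.85549706e-04  9.87216242e-04]
 [-3.86184076e-04  9.99999719e-01 -6.42474193e-04]
 [-9.86968259e-04 -6.42855079e-04 -9.99999306e-01]]
[-4.57015902 -6.63929449  0.0575643 ]
```

```bash
python3 -m pendant '[{"grip":0,"offset":[-1,-1.5,0],"delta_rot":[0,0,0]},{"grip":0,"offset":[-2.5,-3.7,0],"delta_rot":[0,0,0]},{"grip":0,"offset":[-4,-5.8,0],"delta_rot":[0,0,0]},{"grip":0,"offset":[-4.6,-6.6,0],"delta_rot":[0,0,0]},{"grip":0,"offset":[-4.6,-6.6,0],"delta_rot":[0,0,0]},{"grip":0,"offset":[-4.6,-6.6,0],"delta_rot":[0,0,0]}]'; python3 - <<'E'
from h import *
f=vision.grab_frame("wrist"); im=f["image"].copy()
for c in((.3855,.2135),):
  for r,z in((.0145,.088),(.0185,0)):
    cv2.polylines(im,[np.int32([proj(f,(c[0]+r*np.cos(x),c[1]+r*np.sin(x),z)) for x in np.linspace(0,6.3,60)])],True,(255,0,255),1)
cv2.imwrite("pics/w1.png",im)
hsv=cv2.cvtColor(f["image"],cv2.COLOR_BGR2HSV)
m=cv2.inRange(hsv,(20,120,90),(35,255,255)); k,l,s,c=cv2.connectedComponentsWithStats(m)
for i in range(1,k):
    if s[i,4]>40: print(s[i],c[i],onplane(f,c[i],.080).round(4))
E
```

```text
clock: 2.92
tool_pos: [0.384, 0.2167, 0.2453]
ee_rot: [[-1.0, 0.001, -0.0], [0.001, 1.0, 0.001], [0.0, 0.001, -1.0]]
wrist_force: [-0.4, -0.3, -0.3]
finger_gap: 0.0853
[265 181  29  30 601] [278.67054908 195.41597338] [0.3858 0.2143 0.08  ]
```

View pics/w1.png

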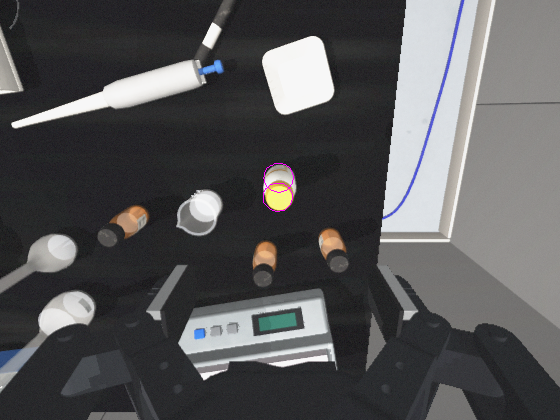

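The wrist view shows the yellow cap at (279,195), matching the overlay: bottle axis at about (0.386, 0.214). Descending partway.

```bash
python3 -m pendant '[{"grip":0,"offset":[0,0,1.5],"delta_rot":[0,0,0]},{"grip":0,"offset":[0,0,4],"delta_rot":[0,0,0]},{"grip":0,"offset":[0,0,7],"delta_rot":[0,0,0]},{"grip":0,"offset":[0,0,9],"delta_rot":[0,0,0]},{"grip":0,"offset":[0,0,10],"delta_rot":[0,0,0]},{"grip":0,"offset":[0,0,10],"delta_rot":[0,0,0]},{"grip":0,"offset":[0,0,10],"delta_rot":[0,0,0]},{"grip":0,"offset":[0,0,10],"delta_rot":[0,0,0]}]'; python3 - <<'E'
from h import *
f=vision.grab_frame("wrist")
print(arm.read_state()["tool_pos"])
cv2.imwrite("pics/w2.png",f["image"])
hsv=cv2.cvtColor(f["image"],cv2.COLOR_BGR2HSV)
m=cv2.inRange(hsv,(20,120,90),(35,255,255)); k,l,s,c=cv2.connectedComponentsWithStats(m)
for i in range(1,k):
    if s[i,4]>40: print(s[i],c[i],onplane(f,c[i],.080).round(4))
E
```

```text
clock: 3.63
tool_pos: [0.3843, 0.2174, 0.1462]
ee_rot: [[-1.0, -0.001, 0.001], [-0.001, 1.0, 0.001], [-0.001, 0.001, -1.0]]
wrist_force: [0.3, 0.3, 0.6]
finger_gap: 0.0855
[0.3845032  0.21726329 0.14633407]
[ 257  212   41   44 1440] [276.94097222 233.39513889] [0.3857 0.2147 0.08  ]
```

View pics/w2.png

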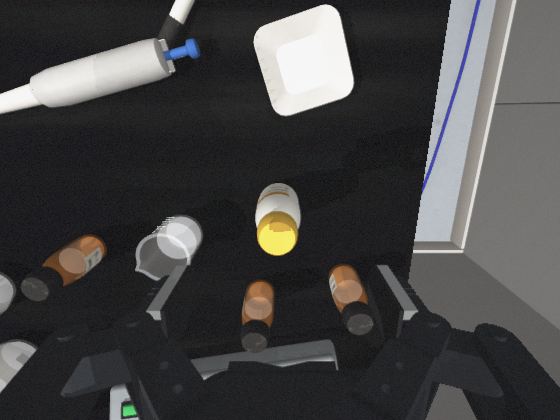

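```bash
python3 -m pendant '[{"grip":0,"offset":[-0.13,-0.27,1],"delta_rot":[0,0,0]},{"grip":0,"offset":[-0.13,-0.27,3],"delta_rot":[0,0,0]},{"grip":0,"offset":[-0.13,-0.27,5.5],"delta_rot":[0,0,0]},{"grip":0,"offset":[-0.13,-0.27,8],"delta_rot":[0,0,0]},{"grip":0,"offset":[-0.13,-0.27,9.6],"delta_rot":[0,0,0]},{"grip":0,"offset":[-0.13,-0.27,10.1],"delta_rot":[0,0,0]},{"grip":0,"offset":[-0.13,-0.27,10.1],"delta_rot":[0,0,0]},{"grip":0,"offset":[-0.13,-0.27,10.1],"delta_rot":[0,0,0]}]'; python3 - <<'E'
from h import *
f=vision.grab_frame("wrist")
cv2.imwrite("pics/w3.png",f["image"])
cv2.imwrite("pics/s3.png",vision.grab_frame("side")["image"])
E
```

```text
clock: 4.35
tool_pos: [0.3861, 0.2142, 0.0452]
ee_rot: [[-1.0, -0.0, 0.001], [-0.0, 1.0, 0.001], [-0.001, 0.001, -1.0]]
wrist_force: [0.2, -0.7, 0.2]
finger_gap: 0.0854
```

View pics/w3.png

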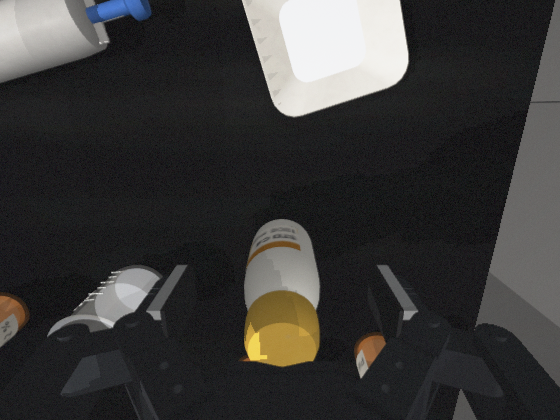

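The bottle (column 282) is centred between the pads (columns 167 and 397). Closing at 40 N.

```bash
python3 -m pendant '[{"grip":0.6,"offset":[0,0,0],"delta_rot":[0,0,0]},{"grip":0.8,"offset":[0,0,0],"delta_rot":[0,0,0]},{"grip":0.8,"offset":[0,0,0],"delta_rot":[0,0,0]},{"grip":0.8,"offset":[0,0,0],"delta_rot":[0,0,0]},{"grip":0.8,"offset":[0,0,0],"delta_rot":[0,0,0]},{"grip":0.8,"offset":[0,0,0],"delta_rot":[0,0,0]},{"grip":0.8,"offset":[0,0,0],"delta_rot":[0,0,0]},{"grip":0.8,"offset":[0,0,0],"delta_rot":[0,0,0]}]' 50
```

```text
clock: 5.12
tool_pos: [0.3856, 0.2139, 0.0448]
ee_rot: [[-1.0, -0.0, 0.001], [-0.0, 1.0, 0.0], [-0.001, 0.0, -1.0]]
wrist_force: [-0.5, -0.4, 5.5]
finger_gap: 0.0358
```

```bash
python3 -m pendant '[{"grip":0.8,"offset":[0,0,0],"delta_rot":[0,0,0]},{"grip":0.8,"offset":[0,0,-0.5],"delta_rot":[0,0,0]},{"grip":0.8,"offset":[0,0,-2],"delta_rot":[0,0,0]},{"grip":0.8,"offset":[0,0,-4],"delta_rot":[0,0,0]},{"grip":0.8,"offset":[0,0,-7],"delta_rot":[0,0,0]},{"grip":0.8,"offset":[0,0,-10],"delta_rot":[0,0,0]},{"grip":0.8,"offset":[0,0,-13],"delta_rot":[0,0,0]},{"grip":0.8,"offset":[0,0,-15],"delta_rot":[0,0,0]}]'; python3 - <<'E'
from h import *
print(arm.read_state()["wrist_force"])
f=vision.grab_frame("wrist")
cv2.imwrite("pics/w4.png",f["image"])
E
```

```text
clock: 5.78
tool_pos: [0.3859, 0.214, 0.1973]
ee_rot: [[-1.0, -0.0, 0.003], [-0.0, 1.0, 0.001], [-0.003, 0.001, -1.0]]
wrist_force: [-0.1, 0.9, -0.6]
finger_gap: 0.0362
[-0.06469024  0.94703993 -0.62159423]
```

View pics/w4.png

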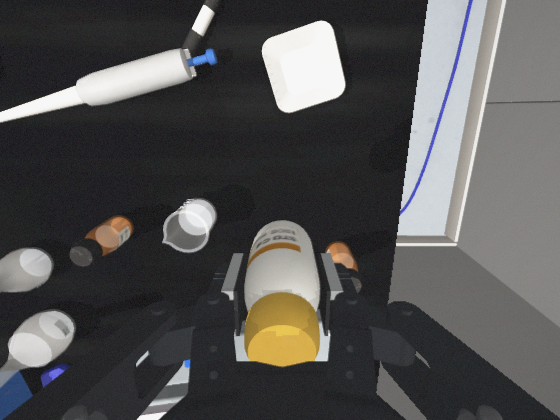

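```bash
python3 -m pendant '[{"grip":0.8,"offset":[0,0,-2],"delta_rot":[0,0,0]},{"grip":0.8,"offset":[0,-1,-4.5],"delta_rot":[0,0,0]},{"grip":0.8,"offset":[-0.7,-3.5,-6.2],"delta_rot":[0,0,0]},{"grip":0.8,"offset":[-1.5,-6.5,-6.5],"delta_rot":[0,0,0]},{"grip":0.8,"offset":[-2.4,-10,-6.5],"delta_rot":[0,0,0]},{"grip":0.8,"offset":[-3.2,-13.5,-6.5],"delta_rot":[0,0,0]},{"grip":0.8,"offset":[-4,-17,-6.5],"delta_rot":[0,0,0]},{"grip":0.8,"offset":[-4.8,-20.5,-6.5],"delta_rot":[0,0,0]}]' && python3 -m pendant '[{"grip":0.8,"offset":[-0.8,-3.5,0],"delta_rot":[0,0,0]},{"grip":0.8,"offset":[-1.7,-7,0],"delta_rot":[0,0,0]},{"grip":0.8,"offset":[-2.6,-10.5,0],"delta_rot":[0,0,0]},{"grip":0.8,"offset":[-3.5,-14,0],"delta_rot":[0,0,0]},{"grip":0.8,"offset":[-4.4,-17.5,0],"delta_rot":[0,0,0]},{"grip":0.8,"offset":[-5,-19.5,0],"delta_rot":[0,0,0]},{"grip":0.8,"offset":[-5.2,-20.5,0],"delta_rot":[0,0,0]},{"grip":0.8,"offset":[-5.2,-20.5,0],"delta_rot":[0,0,0]}]'; python3 - <<'E'
from h import *
f=vision.grab_frame("wrist"); print(arm.read_state()["tool_pos"])
cv2.imwrite("pics/w5.png",f["image"])
g=vision.grab_frame("top");cv2.imwrite("pics/t5.png",g["image"])
E
```

```text
clock: 6.5
tool_pos: [0.4332, 0.0073, 0.2594]
ee_rot: [[-1.0, -0.0, 0.0], [-0.0, 1.0, 0.0], [-0.0, 0.0, -1.0]]
wrist_force: [0.8, 0.4, -0.0]
finger_gap: 0.0362
clock: 7.17
tool_pos: [0.4854, -0.1977, 0.2586]
ee_rot: [[-1.0, 0.002, -0.001], [0.002, 1.0, 0.0], [0.001, 0.0, -1.0]]
wrist_force: [-0.8, 0.4, -0.5]
finger_gap: 0.0359
[ 0.48509382 -0.19617555  0.25875155]
```

View pics/w5.png

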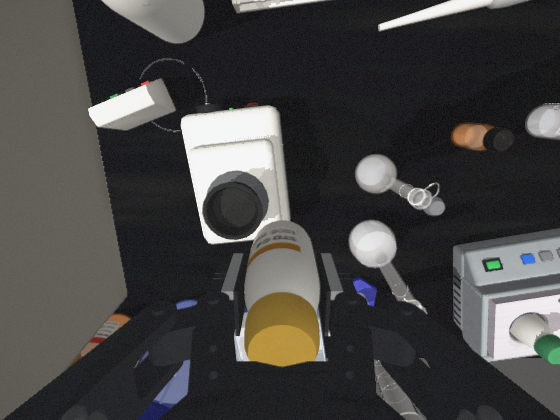

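View pics/t5.png

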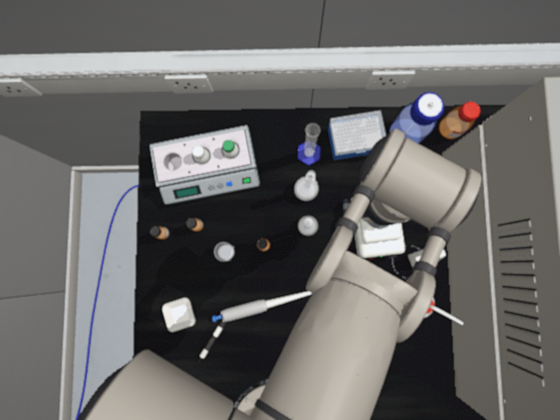

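Wrist view: cup at about (236,207), bottle still upright in the jaws. Measuring the cup from the wrist camera.

```bash
python3 - <<'E'
from h import *
f=vision.grab_frame("wrist"); im=f["image"]
c=(.497,-.241)
from scipy.optimize import least_squares
big=cv2.resize(im,None,fx=5,fy=5,interpolation=2)
for r,col in((.030,(0,0,255)),(.025,(0,255,0))):
    cv2.polylines(big,[np.int32([proj(f,(c[0]+r*np.cos(x),c[1]+r*np.sin(x),.111))*5+2 for x in np.linspace(0,6.3,60)])],True,col,1)
cv2.imwrite("pics/w6.png",big[155*5:260*5,180*5:300*5])
E
```

```text
(no output)
```

View pics/w6.png

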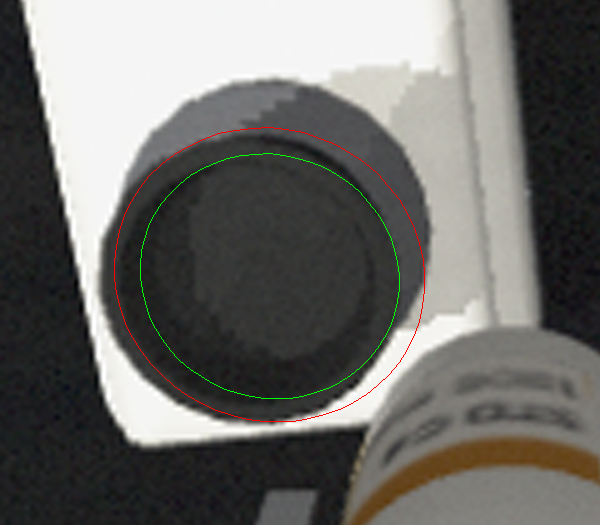

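```bash
python3 - <<'E'
from h import *
from scipy.optimize import least_squares
f=vision.grab_frame("wrist")
P=[(101,277),(258,421),(137,372),(350,388),(112,325),(195,408),(265,133),(160,178)]
W=np.array([onplane(f,((x-2)/5+180,(y-2)/5+155),.111)[:2] for x,y in P])
for idx in (range(8),range(6)):
    w=W[list(idx)]; r=least_squares(lambda c:np.linalg.norm(w-c,axis=1)-.030,[.497,-.241]); print(r.x,(r.fun*1000).round(1))
E
```

```text
[ 0.49794813 -0.24320876] [ 0.1 -0.9  0.8 -2.   0.  -0.4 -0.1 -2.8]
[ 0.49697667 -0.24399819] [-0.7  0.1  0.8 -0.7 -0.4  0.1]
```

```bash
python3 -m pendant '[{"grip":0.8,"offset":[-0.4,-1.5,0],"delta_rot":[0,0,0]},{"grip":0.8,"offset":[-0.9,-3.5,0],"delta_rot":[0,0,0]},{"grip":0.8,"offset":[-1.2,-4.7,1],"delta_rot":[0,0,0]},{"grip":0.8,"offset":[-1.2,-4.7,3],"delta_rot":[0,0,0]},{"grip":0.8,"offset":[-1.2,-4.7,5],"delta_rot":[0,0,0]},{"grip":0.8,"offset":[-1.2,-4.7,7],"delta_rot":[0,0,0]},{"grip":0.8,"offset":[-1.2,-4.7,8],"delta_rot":[0,0,0]},{"grip":0.8,"offset":[-1.2,-4.7,8],"delta_rot":[0,0,0]}]'; python3 - <<'E'
from h import *
for n in("wrist","side","top"):
    f=vision.grab_frame(n)
    im=f["image"]
    b=cv2.resize(im,None,fx=4,fy=4,interpolation=2)
    u=proj(f,(.497,-.243,.14)); u=np.clip(u,75,[485,345]); x,y=np.int32(u*4)
    cv2.imwrite(f"pics/{n}7.png",b[y-300:y+300,x-300:x+300])
print(arm.read_state()["tool_pos"],arm.read_state()["wrist_force"])
E
```

```text
clock: 8.03
tool_pos: [0.4962, -0.2416, 0.1766]
ee_rot: [[-1.0, -0.001, -0.004], [-0.001, 1.0, 0.003], [0.004, 0.003, -1.0]]
wrist_force: [0.2, 0.0, -0.7]
finger_gap: 0.0361
[ 0.49806529 -0.24308115  0.18026715] [-0.54505401 -0.55593473 -0.73940268]
```

View pics/wrist7.png

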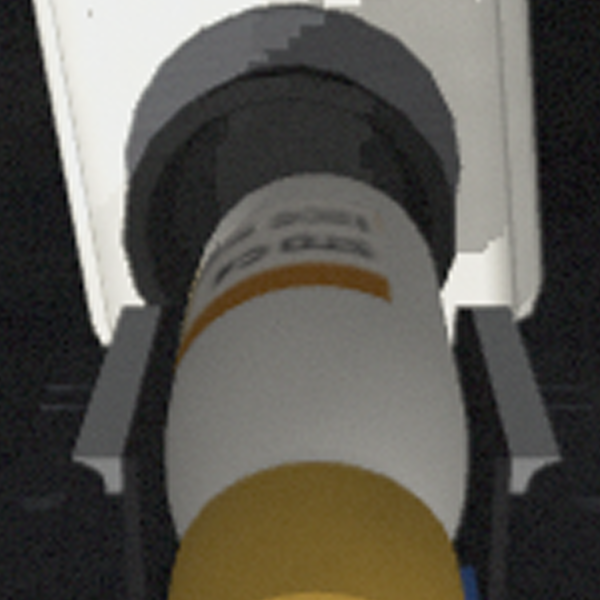

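View pics/side7.png

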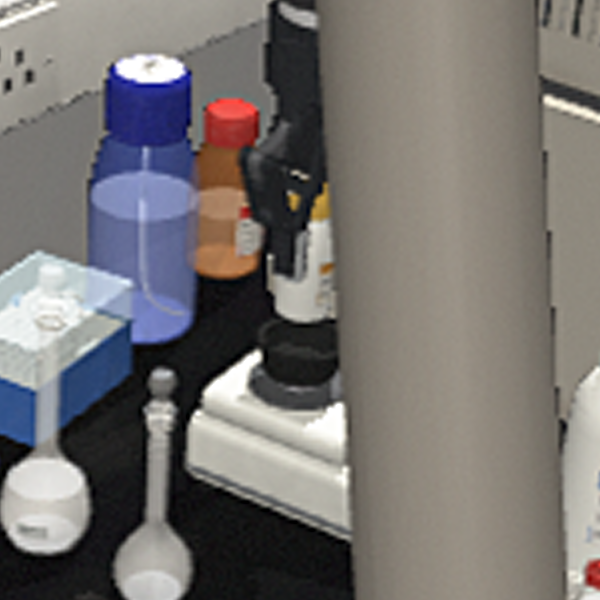

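```bash
python3 - <<'E'
from h import *
f=vision.grab_frame("wrist"); im=f["image"]
P=[]
for i in range(6):
    s=arm.read_state(); P.append(s["tool_pos"]); vision.grab_frame("wrist")
print(np.round(P,4)); p=np.mean(P,0); R=np.array(s["ee_rot"]); print(R.round(4))
b=cv2.resize(im,None,fx=4,fy=4,interpolation=2)
def circ(c,r,z,col):
    cv2.polylines(b,[np.int32([proj(f,(c[0]+r*np.cos(x),c[1]+r*np.sin(x),z))*4+1.5 for x in np.linspace(0,6.3,60)])],True,col,1)
circ(p,.0185,p[2]-.045,(0,0,255)); circ(p,.0145,p[2]+.043,(255,0,0))
circ((.4972,-.2432),.03,.111,(0,255,0)); circ((.4972,-.2432),.022,.096,(0,255,255))
u=proj(f,(.497,-.243,.14));u=np.clip(u,75,[485,345]); x,y=np.int32(u*4)
cv2.imwrite("pics/w8.png",b[y-280:y+300,x-300:x+300])
E
```

```text
[[ 0.4982 -0.2433  0.1806]
 [ 0.4982 -0.2433  0.1806]
 [ 0.4981 -0.2434  0.1805]
 [ 0.4979 -0.2433  0.1803]
 [ 0.4978 -0.2433  0.1802]
 [ 0.4977 -0.2433  0.18  ]]
[[-1.0e+00 -2.0e-04  1.1e-03]
 [-2.0e-04  1.0e+00 -6.0e-04]
 [-1.1e-03 -6.0e-04 -1.0e+00]]
```

View pics/w8.png

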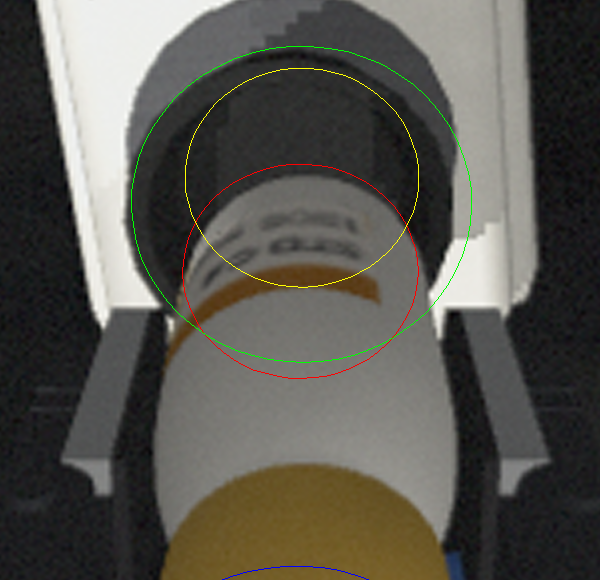

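```bash
python3 -m pendant '[{"grip":0.8,"offset":[0,-0.12,0.5],"delta_rot":[0,0,0]},{"grip":0.8,"offset":[0,-0.23,1],"delta_rot":[0,0,0]},{"grip":0.8,"offset":[0,-0.23,1.5],"delta_rot":[0,0,0]},{"grip":0.8,"offset":[0,-0.23,1.7],"delta_rot":[0,0,0]},{"grip":0.8,"offset":[0,-0.23,1.7],"delta_rot":[0,0,0]},{"grip":0.8,"offset":[0,-0.23,1.7],"delta_rot":[0,0,0]},{"grip":0.8,"offset":[0,-0.23,1.7],"delta_rot":[0,0,0]}]'; python3 - <<'E'
from h import *
f=vision.grab_frame("side")
f=vision.grab_frame("wrist"); im=f["image"]
s=arm.read_state(); p=s["tool_pos"]; print(p)
b=cv2.resize(im,None,fx=4,fy=4,interpolation=2)
def circ(c,r,z,col):
    cv2.polylines(b,[np.int32([proj(f,(c[0]+r*np.cos(x),c[1]+r*np.sin(x),z))*4+1.5 for x in np.linspace(0,6.3,60)])],True,col,1)
circ(p,.0185,p[2]-.045,(0,0,255)); 
circ((.4972,-.2432),.03,.111,(0,255,0)); 
u=proj(f,(.497,-.243,.14));u=np.clip(u,75,[485,345]); x,y=np.int32(u*4)
cv2.imwrite("pics/w9.png",b[y-280:y+300,x-300:x+300])
E
```

```text
clock: 9.12
tool_pos: [0.4976, -0.2455, 0.1624]
ee_rot: [[-1.0, -0.0, 0.0], [-0.0, 1.0, -0.0], [-0.0, -0.0, -1.0]]
wrist_force: [0.5, -0.1, -0.3]
finger_gap: 0.0358
[ 0.49762248 -0.24548764  0.16248717]
```

View pics/w9.png

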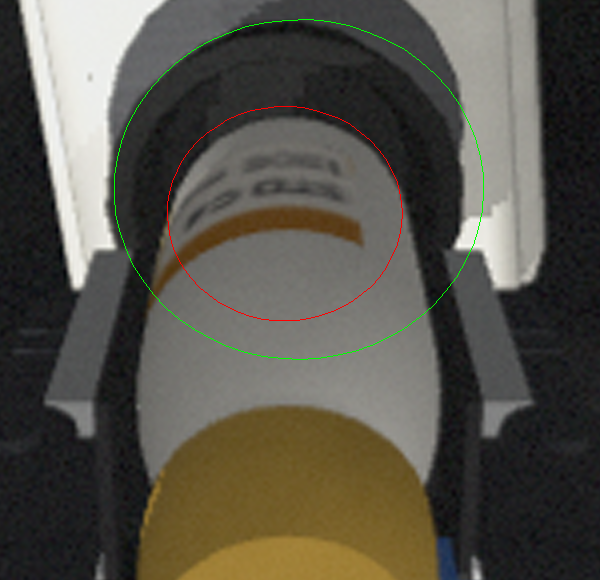

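```bash
python3 -m pendant '[{"grip":0.8,"offset":[0,0,0.4],"delta_rot":[0,0,0]},{"grip":0.8,"offset":[0,0,0.8],"delta_rot":[0,0,0]},{"grip":0.8,"offset":[0,0,1.2],"delta_rot":[0,0,0]},{"grip":0.8,"offset":[0,0,1.6],"delta_rot":[0,0,0]},{"grip":0.8,"offset":[0,0,1.9],"delta_rot":[0,0,0]},{"grip":0.8,"offset":[0,0,1.9],"delta_rot":[0,0,0]},{"grip":0.8,"offset":[0,0,1.9],"delta_rot":[0,0,0]}]' 70; python3 -m pendant '[{"grip":0.8,"offset":[0,0,0.2],"delta_rot":[0,0,0]},{"grip":0.8,"offset":[0,0,0.4],"delta_rot":[0,0,0]},{"grip":0.8,"offset":[0,0,0.4],"delta_rot":[0,0,0]}]'; python3 -m pendant '[{"grip":0.8,"offset":[0,0,0.15],"delta_rot":[0,0,0]},{"grip":0.8,"offset":[0,0,0.3],"delta_rot":[0,0,0]},{"grip":0.8,"offset":[0,0,0.3],"delta_rot":[0,0,0]}]'
```

```text
clock: 9.8
tool_pos: [0.4974, -0.2454, 0.143]
ee_rot: [[-1.0, -0.0, -0.0], [-0.0, 1.0, 0.0], [0.0, 0.0, -1.0]]
wrist_force: [0.4, 0.4, -0.9]
finger_gap: 0.0357
clock: 10.05
tool_pos: [0.4978, -0.2456, 0.1395]
ee_rot: [[-1.0, -0.0, 0.001], [-0.0, 1.0, -0.0], [-0.001, -0.0, -1.0]]
wrist_force: [-0.6, -0.4, 3.0]
finger_gap: 0.0359
clock: 10.3
tool_pos: [0.4978, -0.2456, 0.1367]
ee_rot: [[-1.0, -0.0, 0.001], [-0.0, 1.0, -0.001], [-0.001, -0.001, -1.0]]
wrist_force: [-0.8, 0.2, 5.8]
finger_gap: 0.0358
```

```bash
python3 -m pendant '[{"grip":0.8,"offset":[0,0,0.15],"delta_rot":[0,0,0]},{"grip":0.8,"offset":[0,0,0.3],"delta_rot":[0,0,0]},{"grip":0.8,"offset":[0,0,0.3],"delta_rot":[0,0,0]}]'; python3 -m pendant '[{"grip":0.8,"offset":[0,0,0.05],"delta_rot":[0,0,0]},{"grip":0.8,"offset":[0,0,0.1],"delta_rot":[0,0,0]},{"grip":0.8,"offset":[0,0,0.1],"delta_rot":[0,0,0]}]'
```

```text
clock: 10.55
tool_pos: [0.4979, -0.2456, 0.1348]
ee_rot: [[-1.0, -0.0, 0.002], [-0.0, 1.0, -0.001], [-0.002, -0.001, -1.0]]
wrist_force: [-2.4, 2.1, 12.4]
finger_gap: 0.0364
clock: 10.8
tool_pos: [0.498, -0.2456, 0.1348]
ee_rot: [[-1.0, -0.0, 0.002], [-0.0, 1.0, -0.001], [-0.002, -0.001, -1.0]]
wrist_force: [-4.2, 3.6, 18.8]
finger_gap: 0.0359
```

At the stop: z stalls at 0.1348 (expected about 0.135) while the force rises from 12 to 19 N. Holding for more than 2 s.

```bash
for i in 1 2 3 4; do python3 -m pendant '[{"grip":0.8,"offset":[0,0,0],"delta_rot":[0,0,0]},{"grip":0.8,"offset":[0,0,0],"delta_rot":[0,0,0]},{"grip":0.8,"offset":[0,0,0],"delta_rot":[0,0,0]},{"grip":0.8,"offset":[0,0,0],"delta_rot":[0,0,0]},{"grip":0.8,"offset":[0,0,0],"delta_rot":[0,0,0]},{"grip":0.8,"offset":[0,0,0],"delta_rot":[0,0,0]},{"grip":0.8,"offset":[0,0,0],"delta_rot":[0,0,0]},{"grip":0.8,"offset":[0,0,0],"delta_rot":[0,0,0]}]'; done; python3 - <<'E'
from h import *
f=vision.grab_frame("side"); b=cv2.resize(f["image"],None,fx=4,fy=4,interpolation=2)
x,y=np.int32(proj(f,(.497,-.243,.12))*4); cv2.imwrite("pics/s10.png",b[y-300:y+300,x-300:x+300])
E
```

```text
clock: 11.47
tool_pos: [0.4979, -0.2456, 0.1347]
ee_rot: [[-1.0, -0.0, 0.002], [-0.0, 1.0, -0.001], [-0.002, -0.001, -1.0]]
wrist_force: [-3.5, 2.1, 19.2]
finger_gap: 0.0358
clock: 12.13
tool_pos: [0.498, -0.2456, 0.1347]
ee_rot: [[-1.0, -0.0, 0.002], [-0.0, 1.0, -0.001], [-0.002, -0.001, -1.0]]
wrist_force: [-4.4, 2.6, 19.1]
finger_gap: 0.0359
clock: 12.8
tool_pos: [0.498, -0.2456, 0.1347]
ee_rot: [[-1.0, -0.0, 0.002], [-0.0, 1.0, -0.001], [-0.002, -0.001, -1.0]]
wrist_force: [-4.4, 2.1, 18.7]
finger_gap: 0.0353
clock: 13.47
tool_pos: [0.498, -0.2456, 0.1347]
ee_rot: [[-1.0, -0.0, 0.002], [-0.0, 1.0, -0.001], [-0.002, -0.001, -1.0]]
wrist_force: [-3.8, 3.6, 18.9]
finger_gap: 0.0356
```

View pics/s10.png

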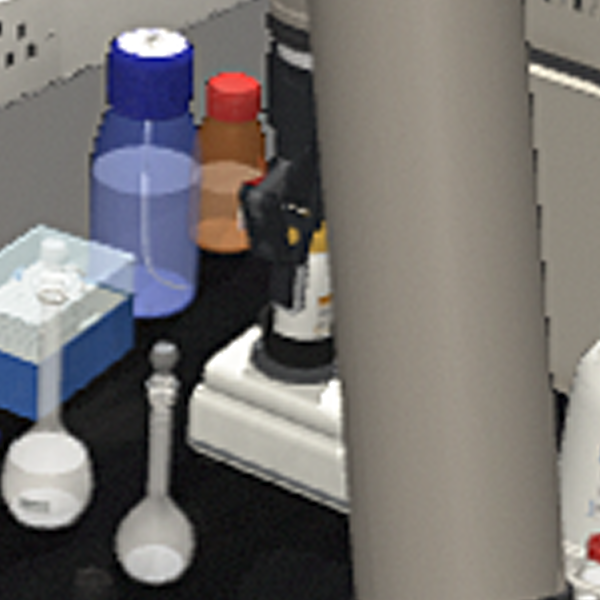

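The side view shows the cup clearly depressed with the bottle upright in it. It was held fully down from about 10.6 to 13.5 s. Lifting to a base height of about 0.25 m.

```bash
python3 -m pendant '[{"grip":0.8,"offset":[0,0,-0.3],"delta_rot":[0,0,0]},{"grip":0.8,"offset":[0,0,-1],"delta_rot":[0,0,0]},{"grip":0.8,"offset":[0,0,-2.5],"delta_rot":[0,0,0]},{"grip":0.8,"offset":[0,0,-5],"delta_rot":[0,0,0]},{"grip":0.8,"offset":[0,0,-8],"delta_rot":[0,0,0]},{"grip":0.8,"offset":[0,0,-11],"delta_rot":[0,0,0]},{"grip":0.8,"offset":[0,0,-14],"delta_rot":[0,0,0]},{"grip":0.8,"offset":[0,0,-16.4],"delta_rot":[0,0,0]}]'; python3 -m pendant '[{"grip":0.8,"offset":[0,0,0],"delta_rot":[0,0,0]},{"grip":0.8,"offset":[0,0,0],"delta_rot":[0,0,0]},{"grip":0.8,"offset":[-0.3,1,0],"delta_rot":[0,0,0]},{"grip":0.8,"offset":[-1,3.5,0],"delta_rot":[0,0,0]},{"grip":0.8,"offset":[-1.9,7,0],"delta_rot":[0,0,0]},{"grip":0.8,"offset":[-2.9,10.5,0],"delta_rot":[0,0,0]},{"grip":0.8,"offset":[-3.9,14,0],"delta_rot":[0,0,0]},{"grip":0.8,"offset":[-4.9,17.5,0],"delta_rot":[0,0,0]}]'
```

```text
clock: 14.18
tool_pos: [0.4975, -0.2454, 0.2984]
ee_rot: [[-1.0, -0.0, 0.001], [-0.0, 1.0, -0.001], [-0.001, -0.001, -1.0]]
wrist_force: [1.3, 0.6, -0.9]
finger_gap: 0.0355
clock: 14.85
tool_pos: [0.5459, -0.0679, 0.2943]
ee_rot: [[-1.0, 0.0, -0.004], [0.0, 1.0, 0.001], [0.004, 0.001, -1.0]]
wrist_force: [0.5, -0.2, -0.6]
finger_gap: 0.0359
```

```bash
python3 -m pendant '[{"grip":0.8,"offset":[-1,3.5,0],"delta_rot":[0,0,0]},{"grip":0.8,"offset":[-2,7,0],"delta_rot":[0,0,0]},{"grip":0.8,"offset":[-3,10.5,0],"delta_rot":[0,0,0]},{"grip":0.8,"offset":[-4,14,0],"delta_rot":[0,0,0]},{"grip":0.8,"offset":[-4.9,17.5,0],"delta_rot":[0,0,0]},{"grip":0.8,"offset":[-5.7,20,0],"delta_rot":[0,0,0]},{"grip":0.8,"offset":[-6,21,0],"delta_rot":[0,0,0]},{"grip":0.8,"offset":[-6,21,0],"delta_rot":[0,0,0]}]'; python3 - <<'E'
from h import *
vision.grab_frame("side")
f=vision.grab_frame("wrist"); cv2.imwrite("pics/w11.png",f["image"])
print(arm.read_state()["tool_pos"])
im=f["image"]; b=cv2.resize(im,None,fx=4,fy=4,interpolation=2)
def circ(c,r,z,col):
    cv2.polylines(b,[np.int32([proj(f,(c[0]+r*np.cos(x),c[1]+r*np.sin(x),z))*4+1.5 for x in np.linspace(0,6.3,60)])],True,col,1)
circ((.632,.2385),.0215,.086,(0,0,255))
x,y=np.int32(proj(f,(.632,.2385,.086))*4); print(x/4,y/4); x=max(x,300);y=max(y,250)
cv2.imwrite("pics/w12.png",b[y-250:y+250,x-300:x+300])
cv2.imwrite("pics/t12.png",vision.grab_frame("top")["image"])
E
```

```text
clock: 15.52
tool_pos: [0.6058, 0.1425, 0.294]
ee_rot: [[-1.0, -0.004, -0.004], [-0.004, 1.0, 0.0], [0.004, 0.0, -1.0]]
wrist_force: [-0.3, -1.2, -0.4]
finger_gap: 0.0355
[0.60580871 0.13928403 0.29496084]
364.5 206.0
```

View pics/w11.png

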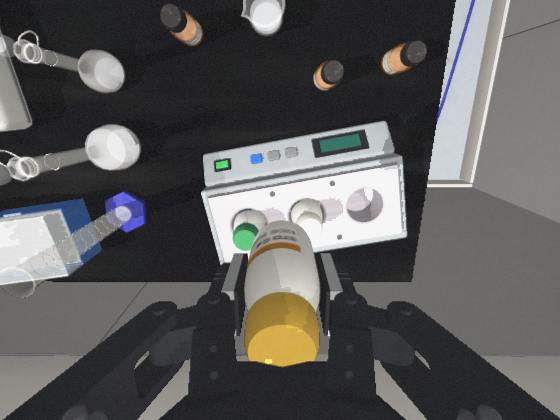

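View pics/w12.png

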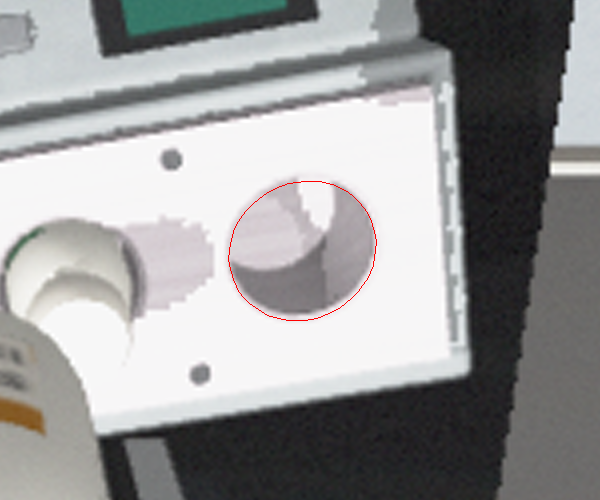

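View pics/t12.png

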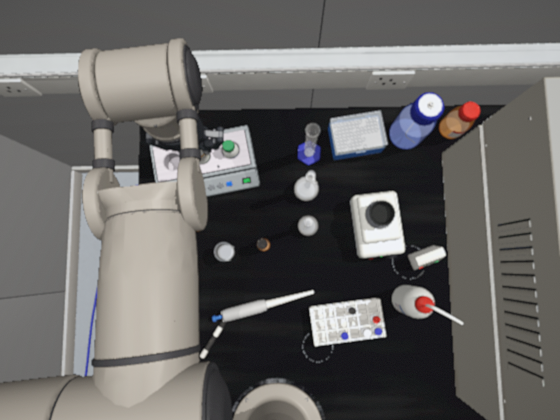

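All scene items are undisturbed, and the well overlay at (0.632, 0.2385) fits in the wrist view too. Moving over the well and lowering partway.

```bash
python3 -m pendant '[{"grip":0.8,"offset":[-0.4,1.5,0],"delta_rot":[0,0,0]},{"grip":0.8,"offset":[-1,4.3,0],"delta_rot":[0,0,0]},{"grip":0.8,"offset":[-1.8,7.2,0],"delta_rot":[0,0,0]},{"grip":0.8,"offset":[-2.3,9,0],"delta_rot":[0,0,0]},{"grip":0.8,"offset":[-2.5,9.9,1],"delta_rot":[0,0,0]},{"grip":0.8,"offset":[-2.5,9.9,4],"delta_rot":[0,0,0]},{"grip":0.8,"offset":[-2.5,9.9,7],"delta_rot":[0,0,0]},{"grip":0.8,"offset":[-2.5,9.9,9],"delta_rot":[0,0,0]}]'; python3 -m pendant '[{"grip":0.8,"offset":[0,0,1],"delta_rot":[0,0,0]},{"grip":0.8,"offset":[0,0,1],"delta_rot":[0,0,0]},{"grip":0.8,"offset":[0,0,1],"delta_rot":[0,0,0]},{"grip":0.8,"offset":[0,0,1],"delta_rot":[0,0,0]},{"grip":0.8,"offset":[0,0,1],"delta_rot":[0,0,0]}]'; python3 - <<'E'
from h import *
f=vision.grab_frame("wrist"); p=arm.read_state()["tool_pos"]; print(p)
b=cv2.resize(f["image"],None,fx=4,fy=4,interpolation=2)
def circ(c,r,z,col):
    cv2.polylines(b,[np.int32([proj(f,(c[0]+r*np.cos(x),c[1]+r*np.sin(x),z))*4+1.5 for x in np.linspace(0,6.3,60)])],True,col,1)
circ((.632,.2385),.0215,.086,(0,0,255)); circ(p,.0185,p[2]-.0447,(0,255,0))
x,y=np.int32(proj(f,(.632,.2385,.11))*4); y=max(y,250)
cv2.imwrite("pics/w13.png",b[y-280:y+300,x-300:x+300])
f=vision.grab_frame("side");cv2.imwrite("pics/s13.png",f["image"])
E
```

```text
clock: 16.33
tool_pos: [0.6302, 0.2364, 0.2026]
ee_rot: [[-1.0, 0.001, -0.004], [0.001, 1.0, -0.002], [0.004, -0.002, -1.0]]
wrist_force: [-0.4, 0.1, -1.6]
finger_gap: 0.0357
clock: 16.75
tool_pos: [0.6323, 0.2384, 0.1984]
ee_rot: [[-1.0, 0.0, 0.003], [0.0, 1.0, 0.001], [-0.003, 0.001, -1.0]]
wrist_force: [0.0, 0.7, -0.8]
finger_gap: 0.0358
[0.63212049 0.23855104 0.19817025]
```

View pics/w13.png

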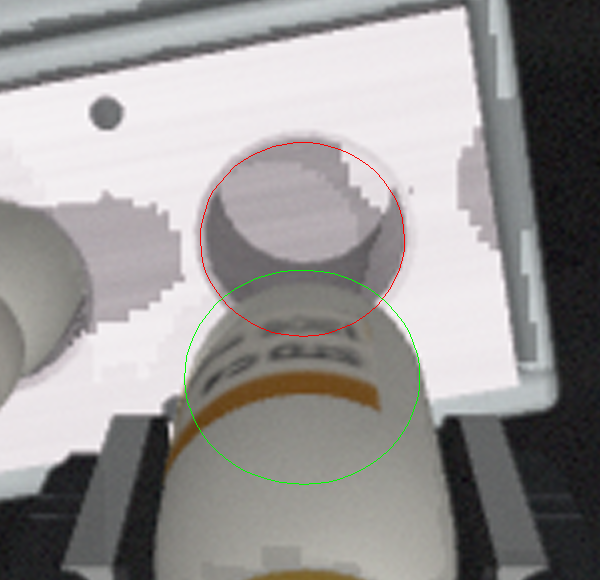

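View pics/s13.png

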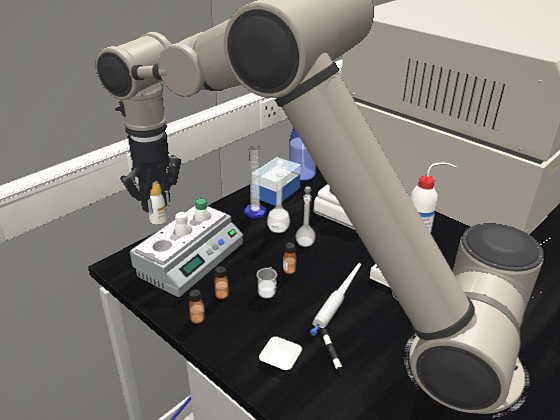

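```bash
python3 -m pendant '[{"grip":0.8,"offset":[0.05,0,0.7],"delta_rot":[0,0,0]},{"grip":0.8,"offset":[0.05,0,2],"delta_rot":[0,0,0]},{"grip":0.8,"offset":[0.05,0,3.3],"delta_rot":[0,0,0]},{"grip":0.8,"offset":[0.05,0,4.3],"delta_rot":[0,0,0]},{"grip":0.8,"offset":[0.05,0,4.8],"delta_rot":[0,0,0]},{"grip":0.8,"offset":[0.05,0,5],"delta_rot":[0,0,0]},{"grip":0.8,"offset":[0.05,0,5],"delta_rot":[0,0,0]},{"grip":0.8,"offset":[0.05,0,5],"delta_rot":[0,0,0]}]'; python3 - <<'E'
from h import *
vision.grab_frame("top");vision.grab_frame("top")
f=vision.grab_frame("wrist"); p=np.array(arm.read_state()["tool_pos"]); print(p)
def go(f,name,zc):
    b=cv2.resize(f["image"],None,fx=4,fy=4,interpolation=2)
    def circ(c,r,z,col):
        cv2.polylines(b,[np.int32([proj(f,(c[0]+r*np.cos(x),c[1]+r*np.sin(x),z))*4+1.5 for x in np.linspace(0,6.3,60)])],True,col,1)
    circ((.632,.2385),.0215,.086,(0,0,255)); circ(p,.0185,p[2]-.0447,(0,255,0));circ(p,.0145,p[2]+.0433,(0,255,0))
    x,y=np.int32(proj(f,(.632,.2385,zc))*4); y=max(y,280)
    cv2.imwrite(f"pics/{name}.png",b[y-280:y+300,x-300:x+300])
go(f,"w14",.1); go(vision.grab_frame("side"),"s14",.1)
E
```

```text
clock: 17.52
tool_pos: [0.6312, 0.2387, 0.1469]
ee_rot: [[-1.0, -0.0, 0.001], [-0.0, 1.0, 0.0], [-0.001, 0.0, -1.0]]
wrist_force: [-0.2, 0.1, -0.5]
finger_gap: 0.0357
[0.63127984 0.23867769 0.14712592]
```

View pics/w14.png

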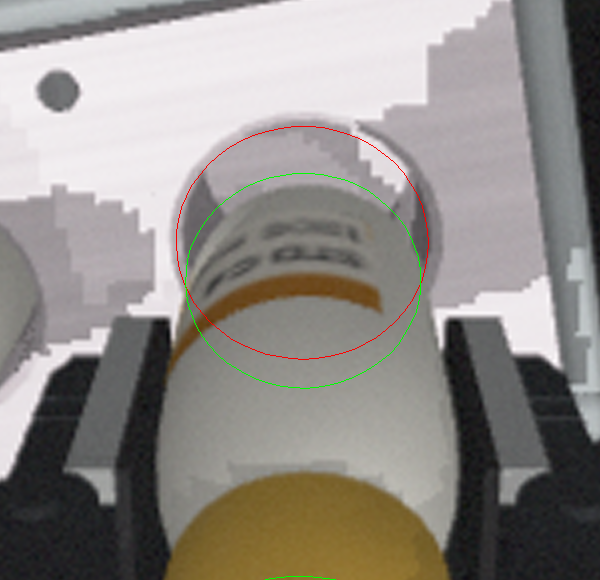

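View pics/s14.png

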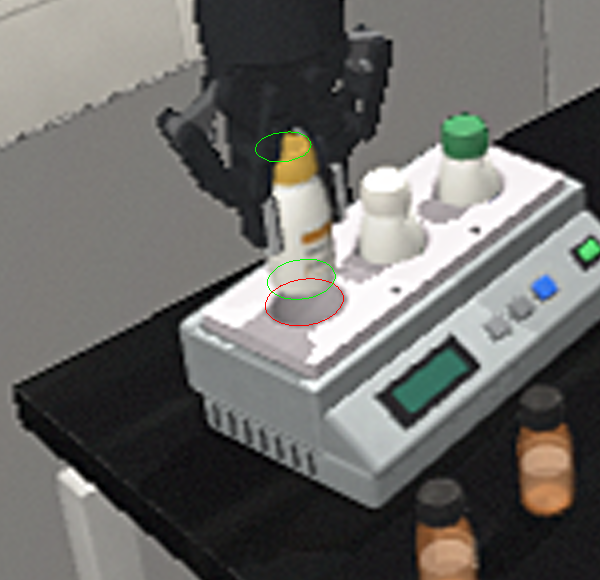

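The side view suggests a slight lean of the bottle: cap top at (294,140) in the crop against the predicted (283,147). I'll fit the bottle's tilt from the yellow cap's position in the cameras.

```bash
python3 - <<'E'
from h import *
F={n:vision.grab_frame(n) for n in("wrist","side")}
p=np.array(arm.read_state()["tool_pos"]); print(p, arm.read_state()["ee_rot"])
def sil(f,base,ax,parts,col,b,s):
    ax=ax/np.linalg.norm(ax); e1=np.cross(ax,[0,1,0]);e1/=np.linalg.norm(e1);e2=np.cross(ax,e1)
    for h0,r0,h1,r1 in parts:
        P=[proj(f,base+ax*h+r*(np.cos(t)*e1+np.sin(t)*e2))*s+s/2-.5 for h,r in((h0,r0),(h1,r1)) for t in np.linspace(0,6.28,60)]
        cv2.polylines(b,[cv2.convexHull(np.int32(P))],True,col,1)
parts=[(0,.0185,.068,.0185),(.071,.0145,.088,.0145)]
out=[]
for n,s in(("wrist",4),("side",6)):
    f=F[n]; b=cv2.resize(f["image"],None,fx=s,fy=s,interpolation=2)
    sil(f,p-[0,0,.0447],np.array([0,0,1.]),parts,(0,255,0),b,s)
    # references: white, green bottles in wells, base z .041
    for c in((.6436,.1695),(.6555,.1005)): sil(f,np.array([*c,.041]),np.array([0,0,1.]),[(.045,.0185,.068,.0185),(.071,.0145,.088,.0145)],(255,0,255),b,s)
    x,y=np.int32(proj(f,p+[0,0,0] if n=="wrist" else p-[0,.03,0.01])*s); y=min(max(y,280),b.shape[0]-280)
    cv2.imwrite(f"pics/{n}15.png",b[y-280:y+280,max(x-300,0):x+300])
E
```

```text
[0.63107737 0.23862044 0.14677577] [[-9.99999677e-01 -1.74119344e-04  7.84318527e-04]
 [-1.73920198e-04  9.99999953e-01  2.53970550e-04]
 [-7.84362711e-04  2.53834059e-04 -9.99999660e-01]]
```

View pics/wrist15.png

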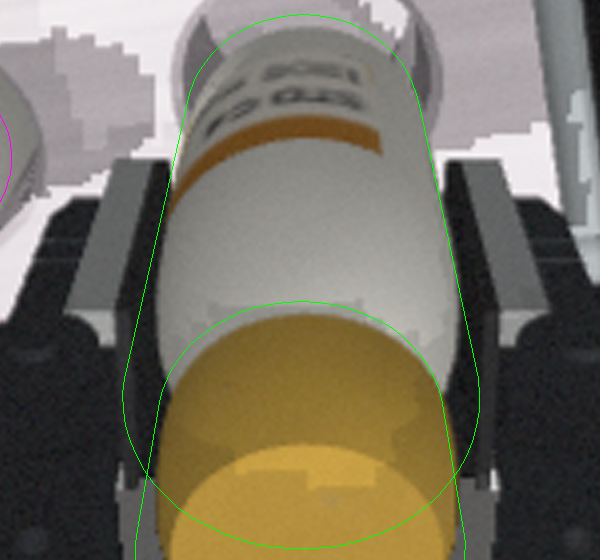

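View pics/side15.png

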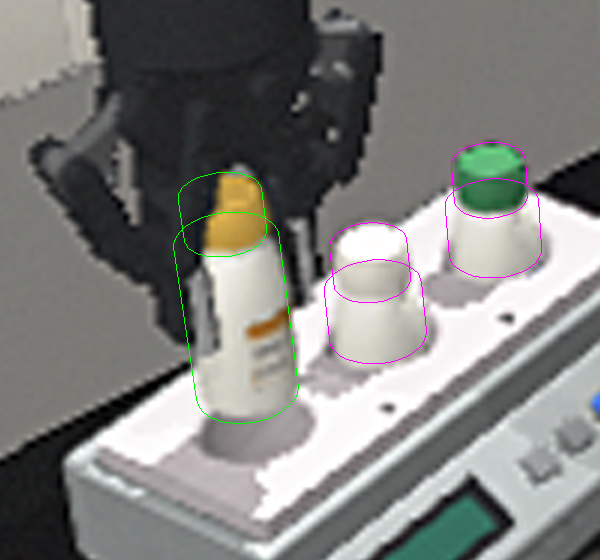

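In the side view the base and the free right edge match an upright bottle. The left edge and cap were simply hidden by a finger, so there is no tilt. Lateral offsets from the two cameras are both within about 1 mm. The base is at 0.102, so I'll lower it 6 mm.

```bash
python3 -m pendant '[{"grip":0.8,"offset":[0,0,0.3],"delta_rot":[0,0,0]},{"grip":0.8,"offset":[0,0,0.6],"delta_rot":[0,0,0]},{"grip":0.8,"offset":[0,0,0.6],"delta_rot":[0,0,0]},{"grip":0.8,"offset":[0,0,0.6],"delta_rot":[0,0,0]},{"grip":0.8,"offset":[0,0,0.6],"delta_rot":[0,0,0]},{"grip":0.8,"offset":[0,0,0.6],"delta_rot":[0,0,0]},{"grip":0.8,"offset":[0,0,0.6],"delta_rot":[0,0,0]}]'; python3 - <<'E'
from h import *
F={n:vision.grab_frame(n) for n in("wrist","side","top")}
s_=arm.read_state();p=np.array(s_["tool_pos"]); print(p,np.round(s_["qvel"],2))
def hull(f,c,z0,z1,r,b,s,col):
    P=[proj(f,(c[0]+r*np.cos(t),c[1]+r*np.sin(t),z))*s+s/2-.5 for z in(z0,z1) for t in np.linspace(0,6.28,60)]
    cv2.polylines(b,[cv2.convexHull(np.int32(P))],True,col,1)
for n,s in(("wrist",5),("side",8)):
    f=F[n]; b=cv2.resize(f["image"],None,fx=s,fy=s,interpolation=2)
    hull(f,p,p[2]-.0447,p[2]+.02,.0185,b,s,(0,255,0)); hull(f,(.632,.2385),.086,.086,.0215,b,s,(0,0,255))
    x,y=np.int32(proj(f,(.632,.2385,.09))*s); y=min(max(y,280),b.shape[0]-280)
    cv2.imwrite(f"pics/{n}16.png",b[y-280:y+280,max(x-300,0):x+300])
cv2.imwrite("pics/top16.png",F["top"]["image"])
E
```

```text
clock: 18.4
tool_pos: [0.631, 0.2386, 0.1404]
ee_rot: [[-1.0, -0.0, 0.0], [-0.0, 1.0, 0.0], [-0.0, 0.0, -1.0]]
wrist_force: [-0.2, -0.6, -1.0]
finger_gap: 0.0356
[0.63093358 0.23861816 0.14040572] [-0.    0.03  0.05 -0.07 -0.01 -0.05]
```

View pics/wrist16.png

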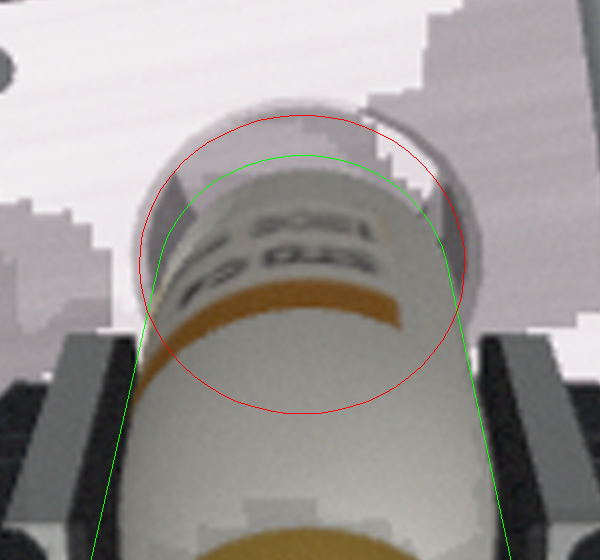

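View pics/side16.png

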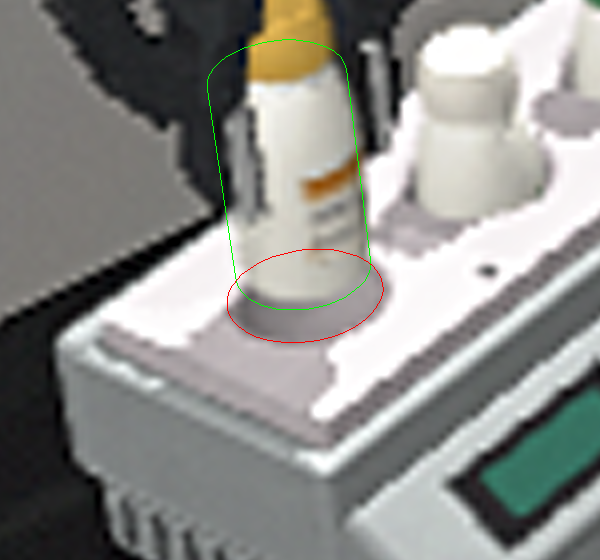

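View pics/top16.png

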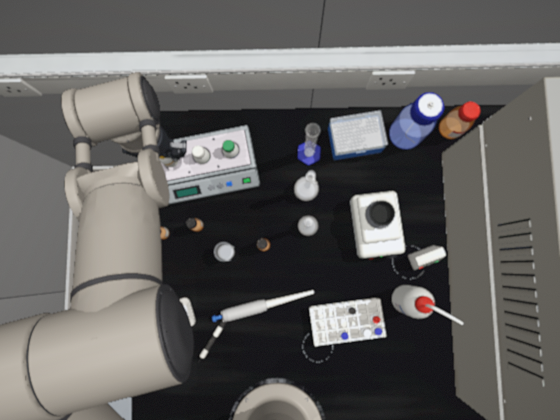

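Base is at about 0.0957 m (9.7 mm above the mouth). Side and wrist views show it centred, with at most about 1 mm toward +x, so I'll trim 0.5 mm, settle and check.

```bash
python3 -m pendant '[{"grip":0.8,"offset":[0.05,0,0],"delta_rot":[0,0,0]},{"grip":0.8,"offset":[0.05,0,0],"delta_rot":[0,0,0]},{"grip":0.8,"offset":[0.05,0,0],"delta_rot":[0,0,0]},{"grip":0.8,"offset":[0.05,0,0],"delta_rot":[0,0,0]},{"grip":0.8,"offset":[0.05,0,0],"delta_rot":[0,0,0]},{"grip":0.8,"offset":[0.05,0,0],"delta_rot":[0,0,0]},{"grip":0.8,"offset":[0.05,0,0],"delta_rot":[0,0,0]},{"grip":0.8,"offset":[0.05,0,0],"delta_rot":[0,0,0]}]'; python3 - <<'E'
from h import *
s=arm.read_state(); print(s["tool_pos"],np.round(s["qvel"],2))
print(arm.hand_in())
E
```

```text
clock: 19.22
tool_pos: [0.6304, 0.2386, 0.1403]
ee_rot: [[-1.0, -0.0, 0.0], [-0.0, 1.0, 0.0], [-0.0, 0.0, -1.0]]
wrist_force: [0.8, 0.9, -1.1]
finger_gap: 0.0355
[0.6304129  0.23858379 0.14031933] [-0.03 -0.03 -0.04 -0.    0.01 -0.01]
the job is handed in; nothing more can be done
None
```

I picked up the yellow-capped bottle and pressed it into the mixer cup. I then carried it over the glassware with its base at about 0.25 m and handed in at 19.2 s of the 61 s allowed. It was still held upright over the empty well.

- **Mixing:** At the bottom the force rose to about 19 N while the height stopped changing, so the cup was on its stop. The side picture also showed it depressed. It stayed fully down for about 2.9 s. There was a sideways reaction of 3 to 5 N during the press, which I did not trace.
- **Final pose:** The base is about 9.6 mm above the well mouth, judging from the height at which the cup bottomed out. The tool is vertical, the joints are at rest and no contact force shows on the wrist.
- **Centring:** The cameras disagree by about 1 to 2 mm along x. The wrist view put the bottle slightly too far back, and the top and side views slightly too far forward. I moved it 0.5 mm toward the front as a compromise, and I did not take another picture after that move.
- **Surroundings:** In the last top picture the flasks, cylinder, beaker and block bottles looked undisturbed. The arm partly hid the amber bottles there, but the side picture before the final lowering showed them standing.

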